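Return the leftover capacitors to their parts drawers

TASK

Put the four leftover capacitors standing on the mat back into stock: each goes into the empty front compartment of the drawer whose rear compartment holds capacitors of the same colour and size, standing upright on the drawer's floor with its terminals up. Set them down rather than drop them, and leave the transformer, the heat sink and the drawers where they are.

Things in the scene. Friction and masses are not known exactly. Their poses are not given: they have to be found in the camera images.
- cap_blue_small: Loose small blue capacitor: solid upright cylinder, 22 mm diameter, 40 mm tall, about 24 g, standing on the mat (top at z = 2 mm). Pale stripe down one side; on its upper end a grey disc and two thin 6 mm terminals (look only). Origin: centre of its flat lower end; z up, towards the terminals.
- cap_gold: Loose gold capacitor: solid upright cylinder, 25 mm diameter, 45 mm tall, about 34 g, standing on the mat (top at z = 2 mm). Pale stripe down one side; on its upper end a grey disc and two thin 6 mm terminals (look only). Origin: centre of its flat lower end; z up, towards the terminals.
- cap_black: Loose black capacitor: solid upright cylinder, 30 mm diameter, 50 mm tall, about 55 g, standing on the mat (top at z = 2 mm). Pale stripe down one side; on its upper end a grey disc and two thin 6 mm terminals (look only). Origin: centre of its flat lower end; z up, towards the terminals.
- cap_blue_large: Loose large blue capacitor: solid upright cylinder, 35 mm diameter, 60 mm tall, about 90 g, standing on the mat (top at z = 2 mm). Pale stripe down one side; on its upper end a grey disc and two thin 6 mm terminals (look only). Origin: centre of its flat lower end; z up, towards the terminals.
- drawer_blue_small: Open drawer, loose, 168 g; 150 (x) x 84 (y) x 34 mm tall, walls and floor 3 mm. Origin: centre of underside. Divider at x=0. Rear half (x>0): two fixed small blue capacitors (22 x 40 mm), centres (37, +-19), tops at z=43. Front half, nearer the robot: empty, inside x -72 to -1.5, y -39 to 39, middle (-37, 0), floor z=3. White label and 9 mm finger pull on the front wall.
- drawer_gold: Open drawer, loose, 188 g; 150 (x) x 84 (y) x 34 mm tall, walls and floor 3 mm. Origin: centre of underside. Divider at x=0. Rear half (x>0): two fixed gold capacitors (25 x 45 mm), centres (37, +-19), tops at z=48. Front half, nearer the robot: empty, inside x -72 to -1.5, y -39 to 39, middle (-37, 0), floor z=3. White label and 9 mm finger pull on the front wall.
- drawer_black: Open drawer, loose, 230 g; 150 (x) x 84 (y) x 34 mm tall, walls and floor 3 mm. Origin: centre of underside. Divider at x=0. Rear half (x>0): two fixed black capacitors (30 x 50 mm), centres (37, +-19), tops at z=53. Front half, nearer the robot: empty, inside x -72 to -1.5, y -39 to 39, middle (-37, 0), floor z=3. White label and 9 mm finger pull on the front wall.
- drawer_blue_large: Open drawer, loose, 300 g; 150 (x) x 84 (y) x 34 mm tall, walls and floor 3 mm. Origin: centre of underside. Divider at x=0. Rear half (x>0): two fixed large blue capacitors (35 x 60 mm), centres (37, +-19), tops at z=63. Front half, nearer the robot: empty, inside x -72 to -1.5, y -39 to 39, middle (-37, 0), floor z=3. White label and 9 mm finger pull on the front wall.
- transformer: Bystander: small mains transformer, grey laminated core with a yellow taped winding, about 54 x 48 x 40 mm tall, 220 g. Origin: centre of its underside.
- heat_sink: Bystander: bare aluminium finned heat sink standing upright, 50 mm (y) wide, from x = -6 to 24 mm, 38 mm tall, 75 g. Origin: at its underside, in the middle of its back plate.
Things that resemble listed ones, but are neither listed nor needed, are in the scene too. What is shaped like the cap_black but green is not meant.

How it is judged:
By the outcome, as a careful person would: the job done as asked, in the order asked, and still so for the second after the job is handed in, with the robot touching nothing.
It also fails if it takes over 102 s, if anything falls off the work surface, if the arm or the gripper's body presses on something with over 40 N, if the wrist force passes 120 N, or if a joint passes its speed limit or range.

ROBOT

A 6-joint arm with a two-finger parallel gripper is mounted at the origin on the work surface. World frame = base frame: x ahead of the robot, y to its left, z up, the work surface at z = 0. Lengths are in mm, angles in rad, forces in N, time in s.
With the tool pointing down it reaches from about 350 to 875 mm from the base axis. Payload 4.2 kg.
Tool frame: the origin (TCP) lies midway between the tips of the shut fingers; the grasp point (between the pads) lies 19 mm behind it; z points along the fingers, y is the line along which they close (so a half turn about z gives the same grasp; the last joint's range is limited). The gripper opens to 85 mm and grips with 20 to 120 N. Pads are 22 mm wide; open, the fingers measure 114 mm over their backs; the gripper's body (76 mm by 85 mm) begins 54 mm behind the grasp point. The pads swing forward as they close: fully open they stand 13 mm farther back than shut.
Start: joints at [-1.061, 0.385, 0.008, 0, -1.194, -0.259], TCP at [155.129, -605.421, 197.712] pointing down, gripper open.
Joint ranges: [-3.14, 3.14], [-1.21, 2.06], [-1.07, 1.41], [-3.16, 2.05], [-2.99, -0.16], [-3.1, 3.1]. Speed limits (rad/s): [2.79, 2.79, 3.14, 3.14, 3.14, 3.14].

INTERFACE

Orientations are given as a unit quaternion [x, y, z, w].
In Python, from bench import * gives the robot as it stands.
- The arm moves only by the tool drive_tool, never from a script. Its argument "plan" is a list that holds one entry, the list of rows, each a list of 5 numbers: the closure, from -1 (fully open) to 1 (shut), then the shift along the world's x, y, z in mm, then the turn about the world's z in degrees. A call has 1 to 20 rows; each row shifts and turns the commanded pose from where the row before left it; what a row does not reach is not made up. A row lasts 1/12 s, in which the tool goes at most 41.7 mm and 7.16 degrees, less where a joint would pass 70% of its speed; a pose out of reach is approached as far as the arm can. A call is refused whole if a number of a shift passes 41.7 or a number of a turn 7.16, either way. A call with a gripper value outside its range is refused whole. The fingers move at their own pace and stop on an object; the grip force is fixed at half the most. Time passes only in rows, so rows that do not move let the fingers close. It gives the time, the measured TCP pose, the force, the opening and the grip force at its end, in the units of the state.
- read_state(): the state, without advancing time (a new reading comes with each control period).
- get_image(name): name is "scene" or "top"; returns (picture, depth): 480x640x3 uint8, red, green, blue; 480x640 float32, mm along the optical axis (not along the pixel's ray), 0 where there is no reading.
- camera_model(name): a dict with "fx", "fy", "cx", "cy" (pixels), "R" (3x3) and "t" (3): a world point X has camera coordinates R X + t. Camera axes: x right, y down, z forward; pixel columns grow to the right and rows downward; lengths in mm; the calibration is good to about 2 mm. A picture is of the moment at which its call begins. camera_model takes no time and is no camera call.
- job_done(): hands the job in; it is judged then, once.
The state is a dict: "clock": time; "joints": joint angles; "joint_vel": joint speeds; "joint_efforts": joint torques, N m; "position": TCP position; "ee_rot": TCP orientation; "contact_force": force on the tool from outside, world axes, zero at the start; "wrist_torque": the same for the moment, N m; "gripper_width": finger opening in mm; "grasp_force": force on a finger pad.
Only numpy, scipy, OpenCV 4.12 (cv2) and the standard library are available. Lean on these libraries where they do the work, as an engineer would, in place of code of your own. Each camera call takes 0.05 s, during which the arm holds its last target. There are 200 camera calls.

## Working session

There is one attempt and no reset: what is moved stays moved. The work goes in short steps, Python scripts to look and compute and a tool call to move; the robot and the scene stay as the last step left them, time stands still between calls to the robot, and variables do not carry over. Pictures are saved under pics/ and viewed, at most 14 in all, crops included, and the job is handed in when it is done.

Besides the shell and the picture viewer there is one more tool, called after ">>>" as name(argument=value, ...), one argument or row to a line, values as JSON. drive_tool: Moves the arm, as the interface text tells. Its arguments: {"type":"object","properties":{"plan":{"type":"array"}},"required":["plan"]}

```bash
mkdir -p pics
cat > h.py <<'E'
from bench import *
import numpy as np, cv2
def cam(n):
    m=camera_model(n); return m,np.array(m["R"]),np.array(m["t"])
def pts(n,d):
    m,R,t=cam(n); v,u=np.mgrid[0:480,0:640]
    P=np.stack([(u-m["cx"])/m["fx"]*d,(v-m["cy"])/m["fy"]*d,d],-1)
    return (P-t)@R
def ray(n,u,v,z):
    m,R,t=cam(n); C=-R.T@t; r=R.T@np.array([(u-m["cx"])/m["fx"],(v-m["cy"])/m["fy"],1])
    return C+r*(z-C[2])/r[2]
def save(n,p): cv2.imwrite("pics/"+n,cv2.cvtColor(p,cv2.COLOR_RGB2BGR))
E
python3 - <<'E'
from h import *
s=read_state(); print(s)
for n in("top","scene"):
    p,d=get_image(n); save(n+"0.png",p); np.savez(n+"0.npz",p=p,d=d)
    m,R,t=cam(n); print(n,m["fx"],-R.T@t,R)
E
```

```text
{'clock': 0.0, 'joints': array([-1.06144814e+00,  3.85520667e-01,  6.62389336e-03, -4.84914261e-04,
       -1.19398622e+00, -2.58608170e-01]), 'joint_vel': array([ 0.00021012, -0.00114366, -0.00064254, -0.00048654, -0.00085637,
       -0.00010816]), 'joint_efforts': array([ 2.00949602e-03, -3.92289591e+01,  1.88401115e+01,  4.18608025e+00,
       -4.70734405e-03,  2.42428882e-05]), 'position': array([ 154.93007323, -604.81795057,  196.64465072]), 'ee_rot': array([-1.24953029e-01,  9.92162084e-01,  1.05177747e-03, -1.81900150e-04]), 'contact_force': array([ 0.17717259, -0.47262078,  0.09338655]), 'wrist_torque': array([-0.02715865, -0.032433  ,  0.00849278]), 'grasp_force': 0.0, 'gripper_width': 85.54588065925424}
top 516.5541725568565 [ 4.14687033e+02 -7.09022996e-01  9.45405460e+02] [[-0.02903192 -0.99952546 -0.01029549]
 [-0.9958009   0.02981527 -0.08655415]
 [ 0.08682004  0.00773942 -0.99619395]]
scene 502.60041959048004 [962.91932735 -71.46969153 608.22599679] [[ 0.1739633   0.98460081  0.01726289]
 [ 0.73807332 -0.11876071 -0.66418647]
 [-0.65190838  0.12828535 -0.7473676 ]]
```

View pics/top0.png

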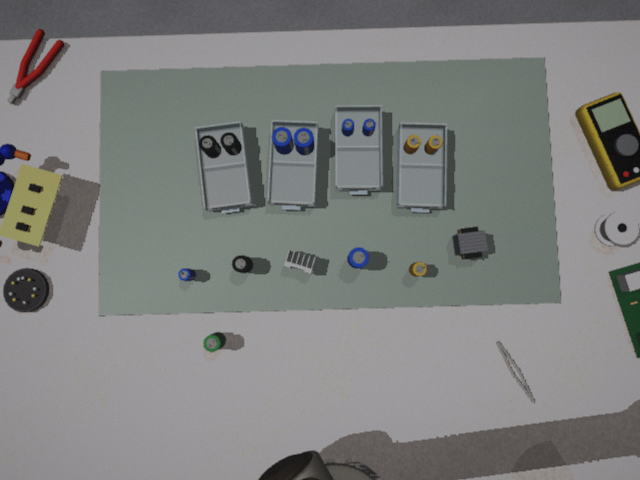

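View pics/scene0.png

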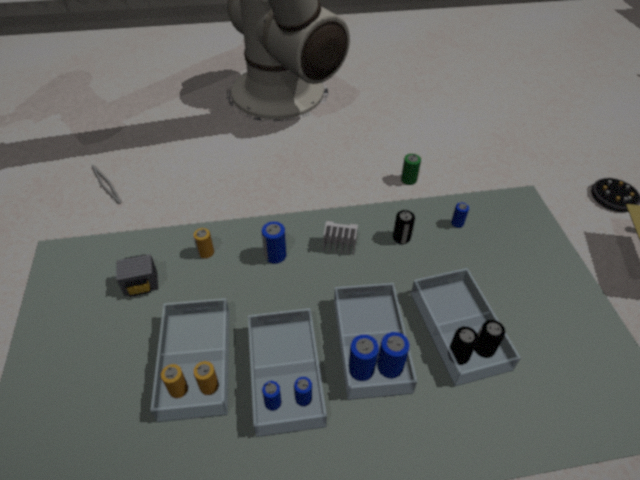

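Candidates in the top view: small blue (186,274), black (242,264), large blue (358,258) and gold (419,269). The lookalike is the green cap (214,342), which is off the mat, so I exclude it. The drawers left to right are black, large blue, small blue and gold. Next I measure positions.

Run:
```python
from h import *
caps=dict(bs=((186,274),(460,215),22,40),bk=((242,264),(403,227),30,50),bl=((358,258),(274,243),35,60),go=((419,269),(204,243),25,45))
drs=dict(bk=(226,168),bl=(294,165),bs=(358,150),go=(423,167))
D={n:np.load(n+"0.npz") for n in("top","scene")}
W={n:pts(n,D[n]["d"].astype(float)) for n in D}
for k,(a,b,dia,h) in caps.items():
    for n,px in(("top",a),("scene",b)):
        c=ray(n,*px,2+h)
        w=W[n].reshape(-1,3); m=(np.hypot(*(w[:,:2]-c[:2]).T)<40)&(abs(w[:,2]-2-h)<5)&(D[n]["d"].ravel()>0)
        q=w[m]; 
        if len(q)<5: print(k,n,"few",len(q),c);continue
        (x,y),r=cv2.minEnclosingCircle(q[:,:2].astype(np.float32))
        print(k,n,c.round(0),len(q),"circ",round(x,1),round(y,1),round(r,1),"z",np.median(q[:,2]).round(1))
for k,px in drs.items():
  c=ray("top",*px,5)
  for n in D:
    w=W[n].reshape(-1,3); m=(abs(w[:,0]-c[0])<90)&(abs(w[:,1]-c[1])<54)&(abs(w[:,2]-36)<4)&(D[n]["d"].ravel()>0)
    q=w[m,:2]
    # keep component
    print(k,n,m.sum(),cv2.minAreaRect(q.astype(np.float32)))
p=D["top"]["p"]; save("crop.png",cv2.resize(p[90:300,160:500],None,fx=2.3,fy=2.3,interpolation=cv2.INTER_CUBIC))
```

```text
bs top [439. 247.  42.] 123 circ 440.4 250.7 11.2 z 42.0
bs scene [457. 241.  42.] 128 circ 439.1 251.0 11.7 z 42.4
bk top [453. 147.  52.] 229 circ 455.1 151.1 15.0 z 52.0
bk scene [476. 141.  52.] 248 circ 455.0 151.2 15.4 z 52.7
bl top [457. -53.  62.] 318 circ 460.3 -53.1 17.4 z 61.8
bl scene [486. -55.  62.] 344 circ 461.3 -53.5 17.5 z 63.0
go top [ 436. -159.   47.] 154 circ 437.4 -158.6 12.4 z 46.9
go scene [ 456. -156.   47.] 191 circ 437.1 -159.0 13.0 z 47.9
bk top 599 ((634.4298706054688, 183.7763671875), (152.30674743652344, 85.03962707519531), 5.903200626373291)
bk scene 1353 ((633.75146484375, 183.65103149414062), (152.0181884765625, 86.33154296875), 5.902218341827393)
bl top 559 ((635.7843017578125, 57.664405822753906), (84.164794921875, 151.54119873046875), 85.96550750732422)
bl scene 1288 ((635.3267822265625, 57.69219207763672), (84.3124771118164, 152.34481811523438), 86.00867462158203)
bs top 566 ((660.34716796875, -62.06962585449219), (83.76608276367188, 151.4862060546875), 88.32064819335938)
bs scene 1349 ((660.2747192382812, -61.696014404296875), (84.19200897216797, 152.27188110351562), 88.42334747314453)
go top 590 ((624.55615234375, -175.3515625), (85.17732238769531, 152.18621826171875), 86.55068969726562)
go scene 1463 ((623.9335327148438, -175.21986389160156), (84.64787292480469, 152.76412963867188), 86.50812530517578)
```

View pics/crop.png

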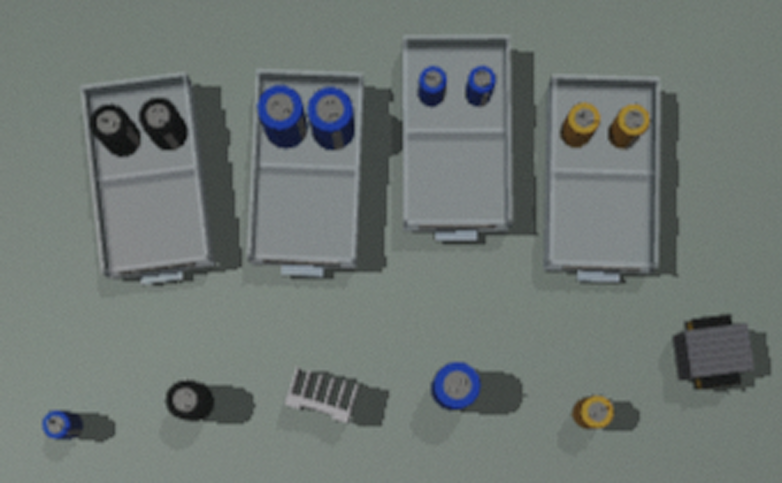

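The crop confirms the choice and shows no colour mix-ups. At the scale of the crop the loose caps are blue small (60,424), black (190,400), blue large (456,385) and gold (596,411). The drawer fronts are empty. I start with gold.

>>> drive_tool(
  plan=[
    [[-0.4,20.15,31.9,0,-1.3],[-0.4,20.15,31.9,0,-1.3],[-0.4,20.15,31.9,0,-1.3],[-0.4,20.15,31.9,0,-1.3],[-0.4,20.15,31.9,0,-1.3],[-0.4,20.15,31.9,0,-1.3],[-0.4,20.15,31.9,0,-1.3],[-0.4,20.15,31.9,0,-1.3],[-0.4,20.15,31.9,0,-1.3],[-0.4,20.15,31.9,0,-1.3],[-0.4,20.15,31.9,0,-1.3],[-0.4,20.15,31.9,0,-1.3],[-0.4,20.15,31.9,0,-1.3],[-0.4,20.15,31.9,0,-1.0],[-0.4,0,0,-30,0],[-0.4,0,0,-30,0],[-0.4,0,0,-30,0],[-0.4,0,0,0,0],[-0.4,0,0,0,0]],
  ],
)

```text
clock: 1.68
position: [436.2, -158.9, 106.9]
ee_rot: [0.031, 1.0, -0.0, -0.002]
contact_force: [-0.3, -0.2, 0.4]
gripper_width: 60.0
grasp_force: 0.0
```

>>> drive_tool(
  plan=[
    [[-0.4,0.5,0,-25,0],[-0.4,0.5,0,-25,0],[-0.4,0,0,-20,0],[-0.4,0,0,-10,0],[-0.4,0,0,-9,0],[-0.4,0,0,0,0],[1,0,0,0,0],[1,0,0,0,0],[1,0,0,0,0],[1,0,0,0,0],[1,0,0,0,0],[1,0,0,0,0],[1,0,0,0,0],[1,0,0,0,0]],
  ],
)

```text
clock: 2.85
position: [438.3, -158.8, 18.8]
ee_rot: [0.031, 1.0, -0.0, 0.0]
contact_force: [-0.0, 1.2, -0.5]
gripper_width: -0.3
grasp_force: 0.0
```

The fingers shut to nothing, so I need to see what happened.

Run:
```python
from h import *
p,d=get_image("top"); q,e=get_image("scene")
np.savez("t1.npz",p=p,d=d);np.savez("s1.npz",p=q,d=e)
a=cv2.resize(p[180:330,320:520],(600,450)); b=cv2.resize(q[150:350,80:346],(600,450))
save("m1.png",cv2.resize(np.hstack([a,b]),(800,300)))
```

```text
(no output)
```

View pics/m1.png

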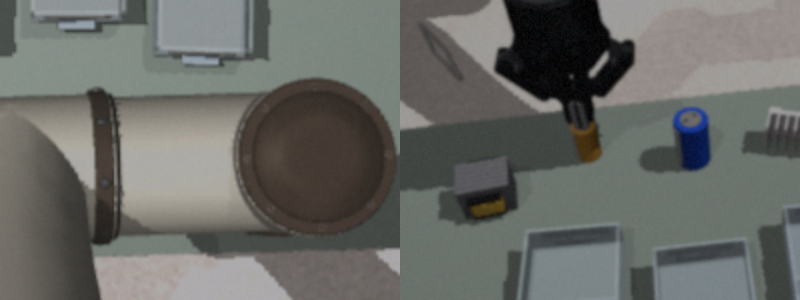

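The right half (scene view) shows the gold cap near (585,140), with the closed fingers just above or behind it at (578,110). I measure both.

Run:
```python
from h import *
z=np.load("s1.npz"); p=z["p"].astype(int); w=pts("scene",z["d"].astype(float))
g=(p[...,0]>1.6*p[...,2])&(p[...,0]>70)&(abs(w[...,0]-440)<50)&(abs(w[...,1]+158)<35)&(z["d"]>0)
q=w[g]; print(g.sum(),q.min(0),q.max(0),np.median(q,0))
for zz in range(2,50,6):
    k=q[abs(q[:,2]-zz)<3]; 
    if len(k): print(zz,len(k),k.min(0)[:2].round(1),k.max(0)[:2].round(1))
f=(p.sum(-1)<200)&(abs(w[...,0]-440)<60)&(abs(w[...,1]+158)<45)&(z["d"]>0)&(w[...,2]>8)&~g
q=w[f]
for zz in range(12,120,8):
    k=q[abs(q[:,2]-zz)<4]
    if len(k): print("f",zz,len(k),np.percentile(k,5,0).round(1),np.percentile(k,95,0).round(1))
save("m2.png",cv2.resize(z["p"][195:275,160:250],(720,640)[:2] if 0 else (675,600),interpolation=cv2.INTER_CUBIC))
print(read_state()["joints"])
```

```text
141 [ 396.352503   -179.59067063    2.60933589] [ 450.0998305  -147.23512918   56.08886623] [ 446.05316943 -156.92811217   43.88875996]
2 5 [ 396.4 -179.6] [ 447.8 -155. ]
8 26 [ 442.  -163.4] [ 449.6 -147.9]
14 25 [ 440.6 -163.9] [ 450.1 -147.2]
20 8 [ 442.5 -163.3] [ 449.6 -148.3]
26 1 [ 449.4 -162. ] [ 449.4 -162. ]
32 2 [ 446.2 -163.6] [ 449.2 -159.2]
44 24 [ 434.2 -170.9] [ 449.2 -149.8]
f 12 18 [ 442.9 -169.9    9.1] [ 448.6 -161.    15.2]
f 20 41 [ 441.5 -170.5   16.7] [ 449.3 -148.1   23.6]
f 28 58 [ 441.8 -168.9   24.4] [ 449.1 -147.9   31.4]
f 36 56 [ 438.3 -168.8   32.6] [ 449.  -147.1   39.4]
f 44 50 [ 434.  -169.2   40.2] [ 449.  -147.1   47.7]
f 52 15 [ 434.  -161.9   48.4] [ 445.2 -148.    51.5]
f 60 47 [ 443.1 -168.4   57.2] [ 449.4 -148.6   63.8]
f 68 68 [ 443.  -171.    64.4] [ 449.2 -147.5   71.6]
f 76 76 [ 442.5 -170.5   72.5] [ 449.4 -145.7   79.4]
f 84 78 [ 442.5 -170.4   80.5] [ 449.4 -145.7   87.3]
f 92 71 [ 434.2 -171.1   88.4] [ 450.3 -145.9   95.5]
f 100 167 [ 430.4 -186.    96.8] [ 451.1 -134.5  103.6]
f 108 341 [ 428.1 -191.3  104.5] [ 451.2 -128.8  111.4]
f 116 200 [ 427.5 -198.2  112.4] [ 453.6 -120.7  119.5]
[ 2.26780631e-03  3.45295814e-01 -6.00866740e-01  3.14557558e-06
 -6.24741480e-01 -1.63465680e+00]
```

View pics/m2.png

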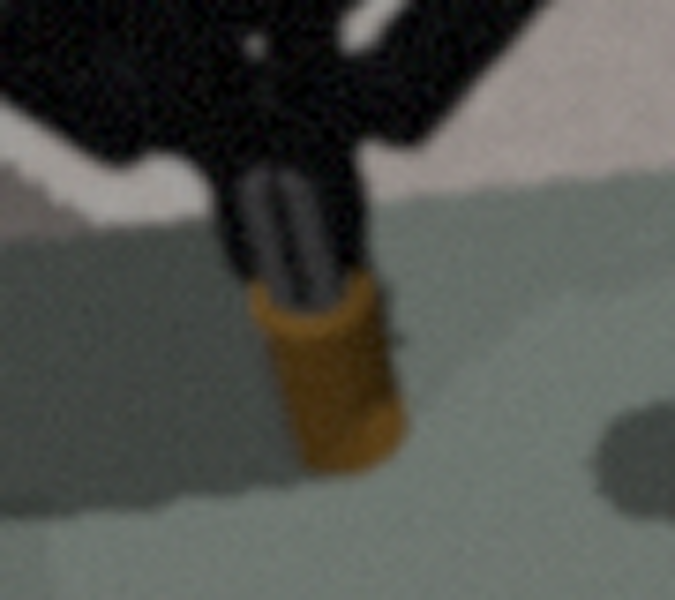

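The cap hasn't moved. The finger faces (x≈449, y≈−158) are aligned with it in xy but disappear at its top, even though the reported TCP z is 19. I raise the tool and compare the true tip height with the reported one.

>>> drive_tool(
  plan=[
    [[1,0,0,20,0],[1,0,0,30,0],[1,0,0,30,0],[1,0,0,0,0],[1,0,0,0,0]],
  ],
)

```text
clock: 3.37
position: [439.5, -158.8, 100.4]
ee_rot: [0.031, 1.0, 0.0, 0.002]
contact_force: [0.5, 0.1, -0.9]
gripper_width: -0.3
grasp_force: 0.0
```

Run:
```python
from h import *
q,e=get_image("scene"); np.savez("s2.npz",p=q,d=e)
w=pts("scene",e.astype(float)); p=q.astype(int)
f=(abs(w[...,0]-440)<40)&(abs(w[...,1]+158)<60)&(e>0)&(w[...,2]>49)
k=w[f]
for zz in range(50,240,8):
    m=k[abs(k[:,2]-zz)<4]
    if len(m): print(zz,len(m),np.percentile(m,5,0).round(0),np.percentile(m,95,0).round(0))
print(read_state()["position"],read_state()["contact_force"])
save("m3.png",cv2.resize(q[120:280,110:323],(800,600),interpolation=cv2.INTER_CUBIC))
```

```text
50 42 [ 429. -168.   49.] [ 444. -150.   53.]
58 2 [ 438. -163.   54.] [ 440. -163.   55.]
138 29 [ 445. -165.  137.] [ 451. -152.  142.]
146 96 [ 444. -171.  142.] [ 450. -146.  149.]
154 100 [ 442. -170.  151.] [ 450. -145.  157.]
162 114 [ 437. -171.  158.] [ 450. -145.  165.]
170 95 [ 443. -169.  166.] [ 450. -146.  173.]
178 143 [ 437. -179.  175.] [ 452. -139.  182.]
186 322 [ 430. -190.  182.] [ 452. -130.  190.]
194 399 [ 428. -194.  190.] [ 453. -124.  197.]
202 329 [ 428. -202.  199.] [ 456. -116.  206.]
210 394 [ 430. -209.  206.] [ 456. -111.  214.]
218 420 [ 440. -212.  215.] [ 456. -105.  222.]
226 619 [ 433. -215.  222.] [ 457. -100.  230.]
234 502 [ 437. -206.  230.] [ 458. -109.  238.]
[ 438.18053138 -158.68340187   98.97388824] [-0.8881614  -0.3254652  -0.65559525]
```

View pics/m3.png

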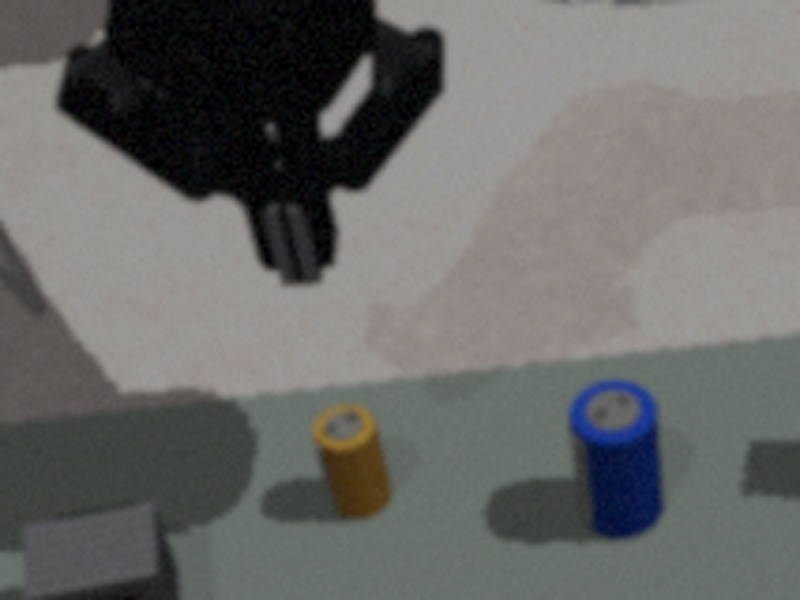

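The tips are really at z≈137 while the report says about 99.5, so reported z reads about 38 mm too low. Both xy values agree (finger centre ≈439, −158). I'll correct z by camera: open, descend partway, then measure the tips again.

>>> drive_tool(
  plan=[
    [[-0.4,0,0,0,0],[-0.4,0,0,0,0],[-0.4,-1,0,-20,0],[-0.4,0,0,-30,0],[-0.4,0,0,-20,0],[-0.4,0,0,-20,0],[-0.4,0,0,-10,0],[-0.4,0,0,0,0],[-0.4,0,0,0,0]],
  ],
)

```text
clock: 4.17
position: [436.5, -158.9, -2.3]
ee_rot: [0.031, 1.0, -0.0, -0.002]
contact_force: [0.9, 0.1, 0.8]
gripper_width: 59.7
grasp_force: 0.0
```

```bash
cat >> h.py <<'E'
def tips(c,rx=30,ry=60,zlo=4,name=None,sz=(500,400)):
    """dark finger points near c=(x,y) in the scene view"""
    q,e=get_image("scene"); w=pts("scene",e.astype(float)); p=q.astype(int)
    f=(abs(w[...,0]-c[0])<rx)&(abs(w[...,1]-c[1])<ry)&(e>0)&(w[...,2]>zlo)&(p.max(-1)<75)&(p.max(-1)-p.min(-1)<25)
    for s in(-1,1):
        k=w[f&(s*(w[...,1]-c[1])>0)]
        if len(k): print("side",s,len(k),"zlow",np.percentile(k[:,2],[0,2,5]).round(0),"y inner/outer",np.percentile(k[k[:,2]<np.min(k[:,2])+25][:,1],[2,98]).round(0),"x",np.percentile(k[k[:,2]<np.min(k[:,2])+25][:,0],[5,95]).round(0))
    s=read_state(); print(s["position"].round(1),s["gripper_width"],s["contact_force"].round(1))
    return q,e
E
python3 - <<'E'
from h import *
q,e=tips((438,-158.7)); save("m4.png",cv2.resize(q[140:300,110:323],(640,480),interpolation=cv2.INTER_CUBIC))
E
```

```text
side -1 3821 zlow [ 4.  5. 49.] y inner/outer [-217. -170.] x [412. 448.]
side 1 3976 zlow [ 4. 47. 68.] y inner/outer [-153.  -99.] x [410. 462.]
[ 437.2 -158.9   -1.5] 59.796622309482494 [-0.8 -0.3  0.2]
```

View pics/m4.png

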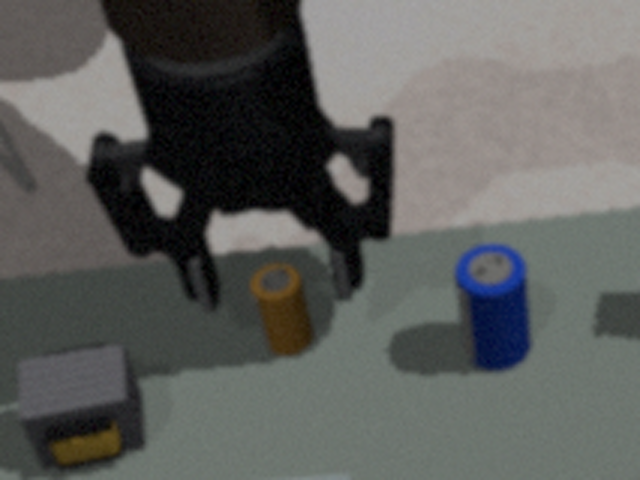

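The fingers at (205,290) and (350,290) straddle the gold cap at (280,300), with tips level with its top. I go 17 mm further down and grip.

>>> drive_tool(
  plan=[
    [[-0.4,0,0,-9,0],[-0.4,0,0,-8,0],[-0.4,0,0,0,0],[0.2,0,0,0,0],[0.5,0,0,0,0],[1,0,0,0,0],[1,0,0,0,0],[1,0,0,0,0],[1,0,0,0,0],[1,0,0,0,0],[1,0,0,0,0]],
  ],
)

```text
clock: 5.13
position: [437.7, -158.8, -17.8]
ee_rot: [0.031, 1.0, -0.0, 0.001]
contact_force: [-0.3, 0.6, 5.4]
gripper_width: 22.9
grasp_force: 58.9
```

>>> drive_tool(
  plan=[
    [[1,0,0,20,0],[1,0,0,20,0],[1,0,0,20,0],[1,25,-2.4,0,0],[1,25,-2.4,0,0],[1,25,-2.4,0,0],[1,25,-2.4,0,0],[1,25,-2.3,0,0],[1,25,-2.3,0,0],[1,0,0,-15,0],[1,0,0,-15,0],[1,0,0,-15,0],[1,0,0,-5,0],[1,0,0,0,0],[1,0,0,0,0],[1,0,0,0,0]],
  ],
)

```text
clock: 6.47
position: [587.9, -173.1, -7.4]
ee_rot: [0.031, 1.0, -0.0, 0.001]
contact_force: [-0.2, 0.4, 1.0]
gripper_width: 23.4
grasp_force: 58.8
```

```bash
cat >> h.py <<'E'
def capz(c,kind,r=25):
    q,e=get_image("scene"); w=pts("scene",e.astype(float)); p=q.astype(int)
    R,G,B=p[...,0],p[...,1],p[...,2]
    col={"go":(R>1.6*B)&(R>70),"bl":(B>1.8*R)&(B>60),"bk":(p.max(-1)<70)}[kind]
    k=w[col&(np.hypot(w[...,0]-c[0],w[...,1]-c[1])<r)&(e>0)&(w[...,2]>6)]
    print("cap",len(k),"z",np.percentile(k[:,2],[2,98]).round(1),"xy lo",np.percentile(k,2,0)[:2].round(1),"hi",np.percentile(k,98,0)[:2].round(1))
    return q,e
E
python3 - <<'E'
from h import *
q,e=capz((587,-173),"go"); save("m5.png",cv2.resize(q[200:440,100:420],(640,480)))
E
```

```text
cap 260 z [17.6 59.9] xy lo [ 577.5 -183.8] hi [ 599.8 -164.8]
```

View pics/m5.png

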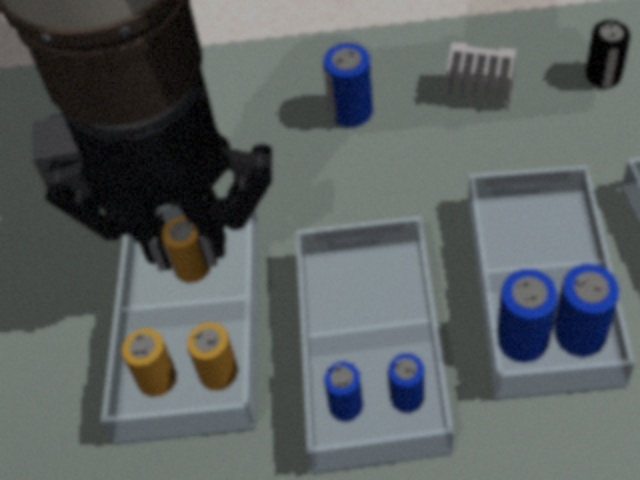

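The gold cap at (185,245) is held upright over the empty front compartment. I lower it onto the floor.

>>> drive_tool(
  plan=[
    [[1,0,0,-4,0],[1,0,0,-2,0],[1,0,0,0,0],[1,0,0,0,0]],
  ],
)

```text
clock: 6.85
position: [587.1, -173.0, -14.3]
ee_rot: [0.031, 1.0, -0.0, -0.0]
contact_force: [0.3, 0.5, -0.8]
gripper_width: 23.5
grasp_force: 58.8
```

>>> drive_tool(
  plan=[
    [[1,0,0,-1,0],[1,0,0,0,0],[1,0,0,0,0]],
  ],
)

```text
clock: 7.1
position: [587.5, -173.1, -14.7]
ee_rot: [0.031, 1.0, -0.0, 0.0]
contact_force: [0.0, 0.2, 3.3]
gripper_width: 23.6
grasp_force: 59.2
```

>>> drive_tool(
  plan=[
    [[0.3,0,0,0,0],[0.15,0,0,0,0],[0.06,0,0,0,0],[0.06,0,0,0,0],[0.06,0,0,0,0],[0.06,0,0,10,0],[0.06,0,0,25,0],[0.06,0,0,35,0],[0.06,0,0,20,0],[0.06,0,0,0,0]],
  ],
)

```text
clock: 7.93
position: [591.2, -173.7, 81.3]
ee_rot: [0.03, 1.0, -0.001, 0.006]
contact_force: [0.3, 0.1, 1.2]
gripper_width: 40.1
grasp_force: 0.0
```

Run:
```python
from h import *
q,e=capz((587,-173),"go"); save("m6.png",cv2.resize(q[200:440,100:420],(640,480)))
```

```text
cap 440 z [10.6 52.6] xy lo [ 577.  -182.5] hi [ 599.6 -161.3]
```

View pics/m6.png

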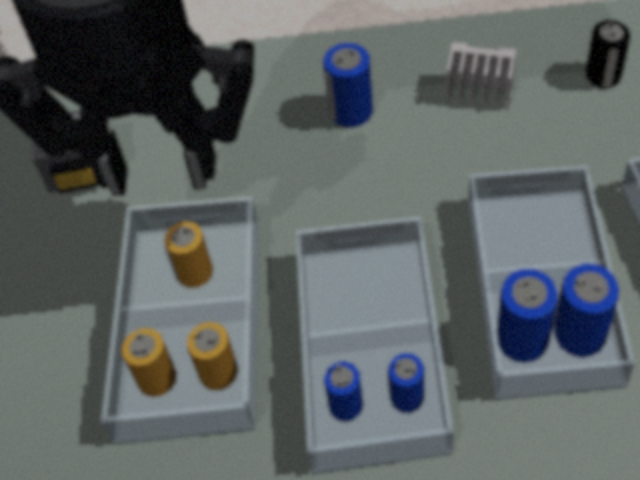

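Gold is standing in place. Next is the large blue.

>>> drive_tool(
  plan=[
    [[-0.6,-25.3,24,0,0],[-0.6,-25.3,24,0,0],[-0.6,-25.3,24,0,0],[-0.6,-25.3,24,0,0],[-0.6,-25.2,23.7,0,0],[-0.6,0,0,0,0],[-0.6,0,0,0,0],[-0.6,0,0,-20,0],[-0.6,0,0,-20,0],[-0.6,0,0,-20,0],[-0.6,0,0,-10,0],[-0.6,0,0,-6.7,0],[-0.6,0,0,0,0],[-0.2,0,0,0,0],[0.2,0,0,0,0],[1,0,0,0,0],[1,0,0,0,0],[1,0,0,0,0],[1,0,0,0,0],[1,0,0,0,0]],
  ],
)

```text
clock: 9.65
position: [461.8, -53.3, -1.0]
ee_rot: [0.031, 1.0, 0.0, 0.001]
contact_force: [0.2, -1.7, 5.3]
gripper_width: 33.2
grasp_force: 59.9
```

>>> drive_tool(
  plan=[
    [[1,0,0,20,0],[1,0,0,20,0],[1,0,0,20,0],[1,23,19,0,0],[1,23,19,0,0],[1,23,19,0,0],[1,23,19,0,0],[1,23,19,0,0],[1,22.8,18.6,0,0],[1,0,0,0,0],[1,0,0,-15,0],[1,0,0,-15,0],[1,0,0,-15,0],[1,0,0,-8,0],[1,0,0,-2,0],[1,0,0,0,0],[1,0,0,0,0]],
  ],
)

```text
clock: 11.07
position: [598.5, 60.2, 3.1]
ee_rot: [0.031, 1.0, 0.0, 0.0]
contact_force: [-0.1, -0.6, 0.4]
gripper_width: 33.5
grasp_force: 59.8
```

>>> drive_tool(
  plan=[
    [[1,0,0,-1,0],[1,0,0,0,0],[1,0,0,-1,0],[1,0,0,0,0],[1,0,0,0,0]],
  ],
)

```text
clock: 11.48
position: [598.8, 60.2, 2.0]
ee_rot: [0.031, 1.0, -0.0, 0.0]
contact_force: [-1.9, 0.1, 5.8]
gripper_width: 33.2
grasp_force: 60.4
```

Run:
```python
from h import *
q,e=capz((598.6,60.3),"bl",r=22); save("m7.png",cv2.resize(q[180:420,220:540],(640,480)))
s=read_state();print(s["position"],s["contact_force"])
```

```text
cap 608 z [10.7 67.7] xy lo [583.7  46.3] hi [614.1  74.6]
[598.77431148  60.27374296   2.04923719] [-1.95683659  0.12235376  5.43096527]
```

View pics/m7.png

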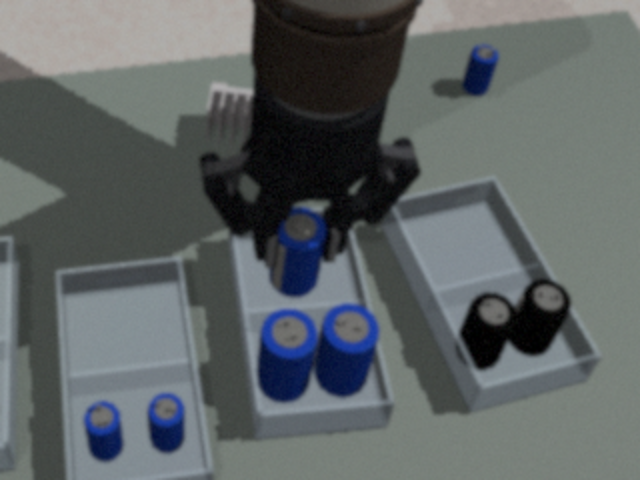

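The large blue cap at (300,250) is upright and touching the floor. I release it and go to black.

>>> drive_tool(
  plan=[
    [[0.1,0,0,0,0],[-0.05,0,0,0,0],[-0.15,0,0,0,0],[-0.15,0,0,0,0],[-0.15,0,0,0,0],[-0.15,0,0,10,0],[-0.15,0,0,25,0],[-0.15,0,0,30,0],[-0.15,0,0,25,0],[-0.6,-24,15.2,0,1.5],[-0.6,-24,15.2,0,1.6],[-0.6,-24,15.2,0,1.6],[-0.6,-24,15.1,0,1.6],[-0.6,-24,15.1,0,1.6],[-0.6,-23.6,15.1,0,1.5],[-0.6,0,0,0,0],[-0.6,0,0,0,0]],
  ],
)

```text
clock: 12.95
position: [454.5, 152.0, 92.1]
ee_rot: [-0.052, 0.999, 0.0, 0.001]
contact_force: [0.2, 1.3, 0.1]
gripper_width: 68.3
grasp_force: 0.0
```

Run:
```python
from h import *
q,e=capz((598.6,60.3),"bl",r=22)
```

```text
cap 612 z [11.1 67.6] xy lo [582.4  43.9] hi [614.   74.7]
```

>>> drive_tool(
  plan=[
    [[-0.6,0,0,-25,0],[-0.6,0,0,-25,0],[-0.6,0,0,-25,0],[-0.6,0,0,-15,0],[-0.6,0,0,-9,0],[-0.6,0,0,-5,0],[-0.6,0,0,0,0],[-0.2,0,0,0,0],[0.2,0,0,0,0],[1,0,0,0,0],[1,0,0,0,0],[1,0,0,0,0],[1,0,0,0,0],[1,0,0,0,0]],
  ],
)

```text
clock: 14.17
position: [455.9, 151.7, -11.8]
ee_rot: [-0.052, 0.999, 0.001, 0.001]
contact_force: [-0.2, -0.7, 6.2]
gripper_width: 28.6
grasp_force: 59.0
```

>>> drive_tool(
  plan=[
    [[1,0,0,20,0],[1,0,0,20,0],[1,0,0,20,0],[1,23.6,4.8,0,0],[1,23.6,4.8,0,0],[1,23.6,4.8,0,0],[1,23.6,4.8,0,0],[1,23.6,4.8,0,0],[1,23.6,4.8,0,0],[1,0,0,0,0],[1,0,0,-15,0],[1,0,0,-15,0],[1,0,0,-15,0],[1,0,0,-8,0],[1,0,0,-2,0],[1,0,0,0,0],[1,0,0,0,0]],
  ],
)

```text
clock: 15.58
position: [596.5, 180.1, -7.8]
ee_rot: [-0.051, 0.999, 0.0, 0.0]
contact_force: [1.0, -0.1, -1.0]
gripper_width: 28.6
grasp_force: 59.1
```

>>> drive_tool(
  plan=[
    [[1,0,0,-1,0],[1,0,0,0,0],[1,0,0,-1,0],[1,0,0,0,0],[1,0,0,0,0]],
  ],
)

```text
clock: 16.0
position: [596.9, 180.2, -8.7]
ee_rot: [-0.051, 0.999, 0.0, 0.0]
contact_force: [-2.1, -0.0, 5.0]
gripper_width: 28.1
grasp_force: 59.5
```

Run:
```python
from h import *
q,e=get_image("scene"); save("m8.png",cv2.resize(q[180:420,300:620],(640,480)))
s=read_state();print(s["position"],s["contact_force"])
```

```text
[596.85714431 180.15811581  -8.74059665] [-1.90042832  0.55243256  5.64424232]
```

View pics/m8.png

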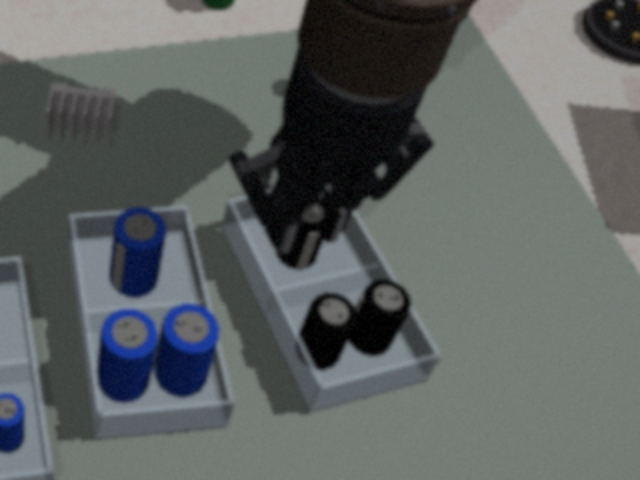

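The black cap at (310,235) is upright on the floor, and the large blue one (137,250) is standing in its drawer. I release and move to the small blue.

>>> drive_tool(
  plan=[
    [[0.2,0,0,0,0],[0.05,0,0,0,0],[-0.05,0,0,0,0],[-0.05,0,0,0,0],[-0.05,0,0,0,0],[-0.05,0,0,10,0],[-0.05,0,0,25,0],[-0.05,0,0,30,0],[-0.05,0,0,25,0],[-0.4,-22.5,10.1,0,-1.1],[-0.4,-22.5,10.1,0,-1.1],[-0.4,-22.5,10.1,0,-1.1],[-0.4,-22.5,10.1,0,-1.1],[-0.4,-22.5,10.1,0,-1.1],[-0.4,-22.5,10.2,0,-1],[-0.4,-22.4,10.2,0,-1],[-0.4,0,0,0,0],[-0.4,0,0,0,0]],
  ],
)

```text
clock: 17.55
position: [438.8, 251.6, 81.1]
ee_rot: [0.013, 1.0, 0.0, 0.001]
contact_force: [-0.3, -0.1, 0.6]
gripper_width: 60.0
grasp_force: 0.0
```

Run:
```python
from h import *
q,e=capz((596.9,180.2),"bk",r=22); capz((440,251),"bl",r=22)
```

```text
cap 611 z [ 9.4 57.7] xy lo [583.9 165.4] hi [611.3 191.7]
cap 148 z [ 7.6 44.3] xy lo [433.5 241.4] hi [450.8 259.1]
```

>>> drive_tool(
  plan=[
    [[-0.4,0,0,-25,0],[-0.4,0,0,-25,0],[-0.4,0,0,-25,0],[-0.4,0,0,-15,0],[-0.4,0,0,-7,0],[-0.4,0,0,-5,0],[-0.4,0,0,0,0],[0.1,0,0,0,0],[0.4,0,0,0,0],[1,0,0,0,0],[1,0,0,0,0],[1,0,0,0,0],[1,0,0,0,0],[1,0,0,0,0]],
  ],
)

```text
clock: 18.82
position: [439.9, 251.5, -20.8]
ee_rot: [0.014, 1.0, 0.001, 0.001]
contact_force: [-0.0, -0.7, 6.4]
gripper_width: 20.5
grasp_force: 58.7
```

>>> drive_tool(
  plan=[
    [[1,0,0,20,0],[1,0,0,30,0],[1,0,0,30,0],[1,0,0,20,0],[1,15.3,-26,0,0],[1,15.3,-26,0,0],[1,15.3,-26,0,0],[1,15.3,-26,0,0],[1,15.3,-26,0,0],[1,15.3,-26,0,0],[1,15.3,-26,0,0],[1,15.3,-26,0,0],[1,15.3,-26,0,0],[1,15.3,-26,0,0],[1,15.2,-26,0,0],[1,15.2,-26.4,0,0],[1,0,0,0,0],[1,0,0,0,0]],
  ],
)

```text
clock: 20.32
position: [622.6, -62.9, 77.3]
ee_rot: [0.016, 1.0, 0.0, -0.0]
contact_force: [0.1, 0.9, -1.0]
gripper_width: 20.3
grasp_force: 58.7
```

>>> drive_tool(
  plan=[
    [[1,0,0,-20,0],[1,0,0,-30,0],[1,0,0,-25,0],[1,0,0,-12,0],[1,0,0,-6,0],[1,0,0,-2,0],[1,0,0,0,0],[1,0,0,0,0]],
  ],
)

```text
clock: 20.98
position: [623.9, -61.2, -15.5]
ee_rot: [0.014, 1.0, 0.0, 0.001]
contact_force: [-0.5, 0.0, 0.0]
gripper_width: 20.2
grasp_force: 58.7
```

>>> drive_tool(
  plan=[
    [[1,0,0,-1,0],[1,0,0,0,0],[1,0,0,-1,0],[1,0,0,0,0],[1,0,0,0,0]],
  ],
)

```text
clock: 21.4
position: [623.3, -61.5, -17.8]
ee_rot: [0.014, 1.0, 0.0, 0.001]
contact_force: [-1.2, 0.7, 5.9]
gripper_width: 20.6
grasp_force: 59.2
```

Run:
```python
from h import *
q,e=capz((623.3,-60.9),"bl",r=20); save("m9.png",cv2.resize(q[220:440,140:433],(640,480)))
s=read_state();print(s["position"],s["contact_force"])
```

```text
cap 248 z [10.9 47.8] xy lo [614.6 -71.2] hi [633.3 -52.8]
[623.36461913 -61.47212692 -17.76273915] [-1.19989586  0.53666776  4.83909044]
```

View pics/m9.png

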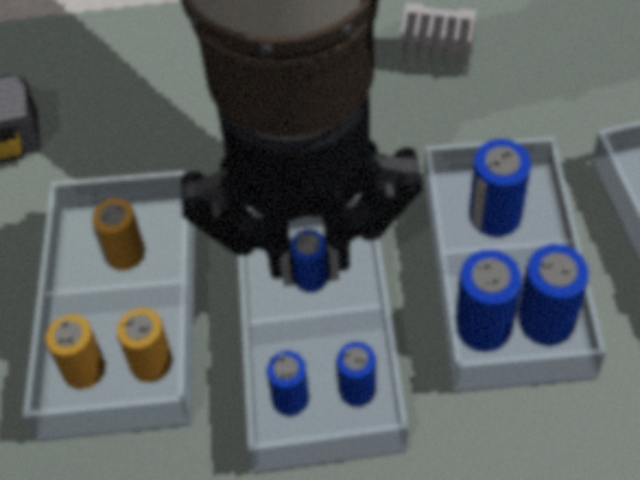

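The small blue cap at (310,260) is on the floor of its drawer. I release and clear.

>>> drive_tool(
  plan=[
    [[0.4,0,0,0,0],[0.25,0,0,0,0],[0.12,0,0,0,0],[0.12,0,0,0,0],[0.12,0,0,0,0],[0.12,0,0,10,0],[0.12,0,0,25,0],[0.12,0,0,35,0],[0.12,0,0,35,0],[0.12,-30,0,25,0],[0.12,-30,0,20,0],[0.12,-30,0,0,0],[0.12,-30,0,0,0],[0.12,0,0,0,0],[0.12,0,0,0,0],[0.12,0,0,0,0]],
  ],
)

```text
clock: 22.78
position: [503.6, -61.5, 132.0]
ee_rot: [0.014, 1.0, 0.0, 0.001]
contact_force: [-0.1, -1.1, 0.7]
gripper_width: 37.6
grasp_force: 0.0
```

Run:
```python
from h import *
q,e=capz((623.3,-60.9),"bl",r=20); save("m10.png",q)
s=read_state();print(s["position"],s["contact_force"],s["clock"])
```

```text
cap 268 z [10.  47.8] xy lo [613.7 -71.3] hi [633.6 -52.4]
[503.87343614 -61.43335097 131.6276893 ] [ 0.46029962 -0.75292991 -0.5867285 ] 22.8333
```

View pics/m10.png

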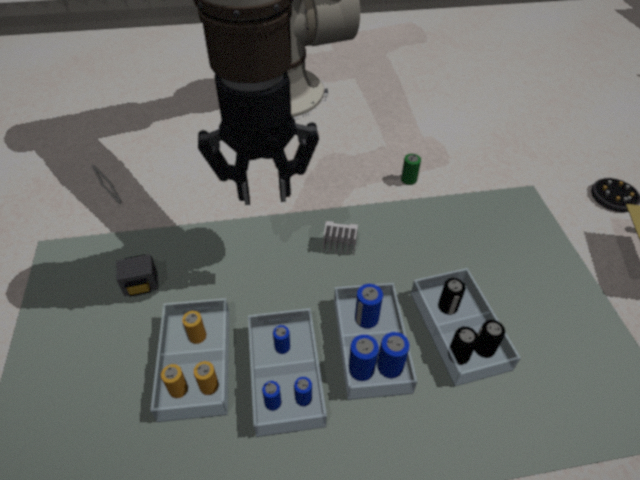

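All four caps stand upright in the matching drawers: gold (195,325), small blue (282,338), large blue (369,305) and black (452,295). The drawers, transformer and heat sink haven't moved, and the arm is clear.

```bash
python3 -c "
from bench import *
print(job_done())"
```

```text
the job is handed in; nothing more can be done
None
```

All four capacitors are standing upright, terminals up, in the front compartments of their matching drawers, and the job is handed in at about 23 s; the first gold grasp closed on air, because the reported tool height read about 38 mm too low, and I corrected for that from the camera.

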